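# Move a snap-in filter cartridge to the drying stand

## Robot

A 7-joint arm with a two-finger parallel gripper is mounted at the origin on a cart in front of the work surface, level with it; the furniture and walls round the work are solid. World frame = base frame: x ahead of the robot, y to its left, z up, the work surface at z = 0. Lengths are in m, angles in rad, forces in N, time in s.
With the tool pointing down it reaches from about 0.425 to 0.925 m from the base axis. Payload 6.8 kg.
Tool frame: the origin (TCP) lies at the very end of the fingers, on their centre line; the grasp point (between the pads) lies 19 mm behind it; z points along the fingers, y is the direction in which the jaws open and shut (so a half turn about z gives the same grasp; the last joint's range is limited). The gripper opens to 85 mm and grips with 20 to 120 N. Pads are 22 mm wide; open, the fingers measure 114 mm over their backs; the gripper's body (76 mm by 85 mm) begins 54 mm behind the grasp point. The pads swing forward as they close: fully open they stand 13 mm farther back than shut.
Start: joints at [-1.405, 0.477, 0.022, 1.555, -0.011, 1.109, -0.083], TCP at [0.183, 0.65, 0.196] pointing down, gripper open.
Joint ranges: [-2.96, 2.96], [-0.34, 2.1], [-1.41, 1.46], [0.24, 2.44], [-1.37, 4.51], [0.17, 1.92], [-2.96, 2.96]. Speed limits (rad/s): [2.39, 2.39, 3.14, 3.14, 3.14, 3.14, 3.14].

## Interface

Orientations are given as a rotation vector (axis times angle).
In Python, from bench import monitor, viewer, job gives the robot as it stands. The module is installed in compiled form; this text tells all that it offers.
- The arm moves only by the tool drive_tool, never from a script. Its argument "commands" is a list of rows, each an object with "linear": the shift along the tool's x, y, z in m, a list of three; "dr": the turn, a rotation vector about the tool's x, y, z in degrees, a list of three; "jaw": the closure, from 0 (fully open) to 1 (shut). A call has 1 to 8 rows; each row shifts and turns the pose as measured when the row begins, along the tool's axes as they then stand; what a row does not reach is not made up. A row lasts 1/8 s, in which the tool goes at most 62.5 mm and 10.7 degrees, less where a joint would pass 70% of its speed; a pose out of reach is approached as far as the arm can. A call is refused whole if a number of a shift passes 0.0625 or a number of a turn 10.7, either way. A call with a gripper value outside its range is refused whole. The fingers move at their own pace and stop on an object; "force" is the grip in N (left out, the last holds). Time passes only in rows, so rows that do not move let the fingers close. It gives the time, the measured TCP pose, the force and the opening at its end, in the units of the state.
- monitor.get_obs(): the state, without advancing time (a new reading comes with each control period).
- viewer.grab_frame(name): name is "scene" or "top" or "wrist"; returns the picture (384x512x3 uint8, red, green, blue); there is no depth.
- viewer.calibration(name): a dict with "K" (3x3 intrinsics, pixels), "R" (3x3) and "t" (3): a world point X has camera coordinates R X + t. Camera axes: x right, y down, z forward; pixel columns grow to the right and rows downward; lengths in m; the calibration is good to about 2 mm. The wrist camera is an equidistant fisheye: a pixel r from the principal point sees the ray r / f radians off the axis. A picture is of the moment at which its call begins: read the wrist's pose just before it. calibration takes no time and is no camera call; for the wrist camera it gives the pose at the moment of the call.
- job.hand_in(): hands the job in, once; it reports no verdict.
The state is a dict: "clock": time; "joints": joint angles; "qvel": joint speeds; "tau": joint torques, N m; "tcp_pos": TCP position; "orientation": TCP orientation; "contact_force": force on the tool from outside, world axes, zero at the start; "moment": the same for the moment, N m; "grip_width": finger opening in m.
Only numpy, scipy, OpenCV 4.12 (cv2) and the standard library are available. Lean on these libraries where they do the work, as an engineer would, in place of code of your own. Each camera call takes 0.05 s, during which the arm holds its last target.

## Task

Pinch the two orange sprung tabs of the white filter cartridge together, lift it out of the blue filter unit and press it into the white bay of the aluminium drying stand until both tabs snap out under the lips and it stays fully home. The bay block may sit anywhere along the slots of its stand, so find the well by feel; neither pull on a latched cartridge nor lean on the unit or the stand with more than about 40 N, and leave the other things on the bench alone.

Things in the scene. Friction and masses are not known exactly. Their poses are not given: they have to be found in the camera images.
- cartridge_mid (a point): Centre of the filter cartridge, half-way up. White box 48 (own x) x 33 (own y) x 80 (z) mm, about 170 g, loose, standing latched in the filter unit at the start. The upper 40 mm stand clear of a bay when seated. An orange sprung tab on its +y and its -y side. Same either way round (half turn about z).
- cartridge: The same cartridge; origin under the middle of its foot. Take it from above by both tabs at the middle of x, finger tips some 45 to 50 mm above the foot. With both tabs bottomed (they do so at a grip of 10 N; 20 to 60 N is fine) it is held firmly enough to carry and to push down.
- tab_a_pad (a point): Outer face of the tab on the +y side, 60 mm above the foot. Tabs are upright blades 26 mm wide (along x), 4 mm thick, ribbed, from 10 to 76 mm above the foot; outer faces 51 mm apart at rest, 41 mm pressed in. About 3 N starts a tab, 7 N bottoms it.
- tab_b_pad (a point): The same on the -y side. A barb outside each tab (top 33 mm above the foot, 3.5 mm proud) hooks under a lip of the bay. It is clear of the lip once the tab is pressed in by 3 mm or more; a cartridge pulled before that jams.
- tab_a (a joint): How far the tab on the cartridge's +y side is pressed in: 0 sprung out, 0.005 m fully in.
- tab_b (a joint): The same for the tab on the -y side.
- unit: Blue filter unit, fixed, 92 x 100 x 58 mm, origin in the middle of its underside on the bench. A grey bay opens in its top, 58 mm up; the cartridge's x lies along the unit's x. The seated cartridge's foot is 18 mm above the origin, 40 mm below the rim. A sprung ejector pushes it up with about 7 N, so it rises up to 9 mm when the tabs are pinched.
- stand: Drying stand, fixed: aluminium base plate 120 (x) x 112 (y) x 6 mm, origin in the middle of its underside on the bench. On it stands a white bay block 80 x 88 mm, 58 mm high over the origin, empty at the start, CLAMPED UP TO 7 MM EITHER WAY ALONG THE STAND'S x from the middle. That offset is not reported; in y the block is centred.
- stand_rim (a point): Point over the middle of the stand's base at the height of the block's rim (does not move with the block). The well is 50.5 (along the stand's x) x 35.5 mm with side notches for the tabs: 1.25 mm play all round. A cartridge lowered beside the well lands on the rim; goes in freely over the well, tabs pinched.
- stand_base (a point): Same point as stand. Depths in the bay: the foot meets a sprung ejector 31 mm below the rim (5 to 8 N), is fully home at 40 mm (18 mm above this point) and meets a hard floor 2.5 mm lower. Let go on the hard floor: the tabs snap out under the lips and the ejector lifts the cartridge against them. Let go higher, it is pushed out.
- oil_bottle: Bystander: small brown bottle, 28 x 28 x 66 mm, origin under its centre. Leave alone.
- tally: Bystander: round light-grey hand counter, 62 x 53 x 25 mm, origin under its centre. Leave alone.
- cup_c: Bystander: small white lidded cup, 38 x 38 x 53 mm, origin under its centre. Leave alone.
- timer: Bystander: white bench timer, 64 x 64 x 20 mm, origin under its centre. Leave alone.
Things that resemble listed ones, but are neither listed nor needed, are in the scene too. What is shaped like the cartridge but turquoise is not meant.

How it is judged:
By the outcome, as a careful person would: the job done as asked, in the order asked, and still so for the second after the job is handed in, with the robot touching nothing.
It also fails if it takes over 54 s, if anything falls off the work surface, if the arm or the gripper's body presses on something with over 40 N, if the wrist force passes 120 N, or if a joint passes its speed limit or range.

## Working session

There is one attempt and no reset: what is moved stays moved. The work goes in short steps, Python scripts to look and compute and a tool call to move; the robot and the scene stay as the last step left them, time stands still between calls to the robot, and variables do not carry over. Pictures are saved under pics/ and viewed, and the job is handed in when it is done.

Besides the shell and the picture viewer there is one more tool, called after "Call:" as name(argument=value, ...), one argument or row to a line, values as JSON. drive_tool: Moves the arm, as the interface text tells. Its arguments: {"type":"object","properties":{"commands":{"type":"array"},"force":{"type":"number"}},"required":["commands"]}

```bash
mkdir -p pics; ls; python3 - <<'E'
from bench import monitor, viewer
import cv2, numpy as np
np.set_printoptions(precision=4,suppress=True)
print(monitor.get_obs())
for n in ["scene","top","wrist"]:
    c=viewer.calibration(n); print(n,c)
    im=viewer.grab_frame(n); cv2.imwrite(f"pics/{n}0.png",im[:,:,::-1])
E
```

```text
pics
{'clock': 0.0, 'joints': array([-1.4051,  0.4778,  0.0223,  1.5565, -0.0115,  1.1093, -0.0831]), 'qvel': array([ 0.0009,  0.0008,  0.0027,  0.0008,  0.0006, -0.0002, -0.0017]), 'tau': array([ -0.0004, -59.6458,   1.608 , -28.1177,   0.0125,   0.0097,
        -0.    ]), 'tcp_pos': array([0.1823, 0.6492, 0.1949]), 'orientation': array([-0.4286, -3.1121,  0.0029]), 'contact_force': array([-0.2862,  0.3652,  0.4381]), 'moment': array([0.0101, 0.0148, 0.002 ]), 'grip_width': 0.08557921716689472}
scene {'K': array([[393.9982,   0.    , 254.7447],
       [  0.    , 393.9982, 180.7276],
       [  0.    ,   0.    ,   1.    ]]), 'R': array([[ 0.5808, -0.8139, -0.0136],
       [-0.5139, -0.3536, -0.7816],
       [ 0.6313,  0.461 , -0.6237]]), 't': array([-0.3284,  0.2777,  0.6375])}
top {'K': array([[407.9042,   0.    , 250.7353],
       [  0.    , 407.9042, 189.0497],
       [  0.    ,   0.    ,   1.    ]]), 'R': array([[ 0.0245, -0.9996,  0.0112],
       [-0.9912, -0.0257, -0.1301],
       [ 0.1303, -0.0079, -0.9914]]), 't': array([-0.1131,  0.4607,  0.8687])}
wrist {'K': array([[297.3186,   0.    , 256.9459],
       [  0.    , 297.3186, 184.4408],
       [  0.    ,   0.    ,   1.    ]]), 'R': array([[ 0.2702,  0.9628, -0.002 ],
       [ 0.9108, -0.2549,  0.3247],
       [ 0.3121, -0.0895, -0.9458]]), 't': array([-0.675 , -0.0433,  0.3805])}
```

View pics/scene0.png

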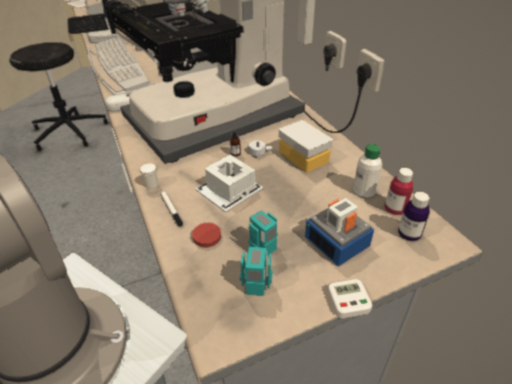

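View pics/top0.png

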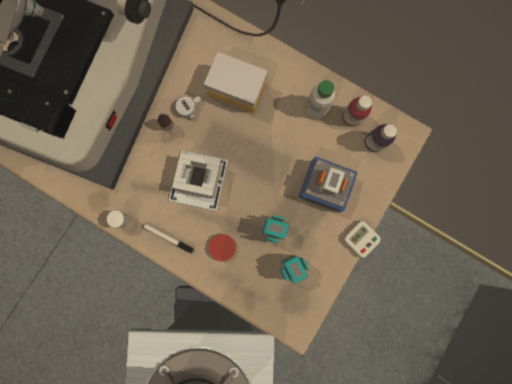

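View pics/wrist0.png

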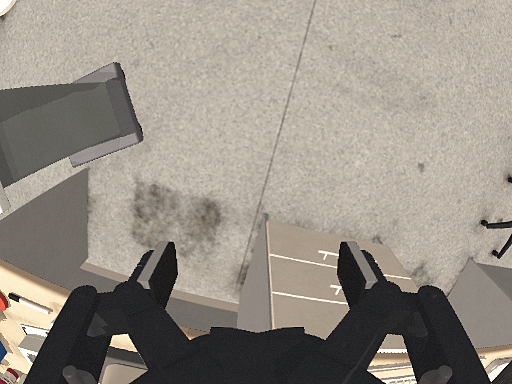

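Candidates for the cartridge in the top view are the white box with orange tabs in the blue unit at (333,181), the turquoise look-alikes at (276,229) and (295,268), and the white-and-yellow box at (237,80). By the description it is (333,181). The stand is at (200,178). Next is a close crop to check.

```bash
cat > h.py <<'E'
import numpy as np, cv2
from bench import monitor, viewer
np.set_printoptions(precision=4,suppress=True)
def ray(n,uv,z,c=None):
    c=c or viewer.calibration(n)
    K,R,t=c["K"],c["R"],c["t"]
    d=np.array([(uv[0]-K[0,2])/K[0,0],(uv[1]-K[1,2])/K[1,1]])
    if n=="wrist":
        r=np.hypot(*d); v=np.array([*(d/r*np.sin(r)),np.cos(r)])
    else: v=np.array([*d,1.])
    o=-R.T@t; w=R.T@v
    return o+w*(z-o[2])/w[2]
def proj(n,X,c=None):
    c=c or viewer.calibration(n)
    p=c["R"]@np.asarray(X,float)+c["t"]
    if n=="wrist":
        th=np.arctan2(np.hypot(p[0],p[1]),p[2]); d=p[:2]/np.hypot(p[0],p[1])*th
    else: d=p[:2]/p[2]
    return d*c["K"][0,0]+c["K"][:2,2]
E
python3 - <<'E'
import cv2,numpy as np
t=cv2.imread("pics/top0.png")
a=cv2.resize(t[140:220,295:365],None,fx=5.5,fy=5.5,interpolation=cv2.INTER_CUBIC)
b=cv2.resize(t[140:220,163:233],None,fx=5.5,fy=5.5,interpolation=cv2.INTER_CUBIC)
cv2.imwrite("pics/crop0.png",np.hstack([a,b]))
E
```

```text
(no output)
```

View pics/crop0.png

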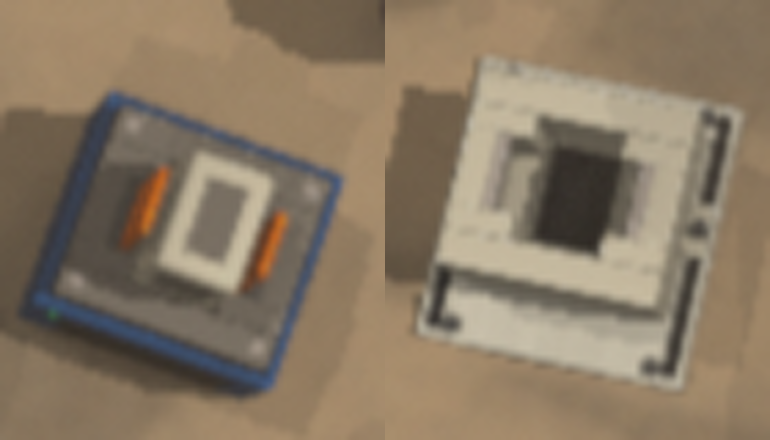

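```bash
python3 - <<'E'
from h import *
f=lambda x,y,o:(x/5.5+o-0.4,y/5.5+140-0.4)
def rep(name,pts,z,o):
    P=np.array([ray("top",f(x,y,o),z) for x,y in pts])
    e=np.roll(P,-1,0)-P
    print(name,"ctr",P.mean(0)[:2],"edges",np.linalg.norm(e,axis=1),"ang",np.degrees(np.arctan2(e[:,1],e[:,0])))
    print(P[:,:2].tolist())
rep("cart",[(200,152),(273,172),(237,292),(160,272)],.098,295)
rep("unit",[(115,95),(340,180),(270,385),(35,300)],.058,295)
rep("block",[(483-385,60),(698-385,110),(662-385,310),(437-385,265)],.058,163)
rep("well",[(545-385,117),(628-385,132),(602-385,255),(520-385,240)],.058,163)
for p in [(742-385,108),(683-385,388),(417-385,332)]: print(ray("top",f(*p,163),.006))
# scene-frame check
for n,uv,z in [("top",(166,122),.03),("top",(186,106),.02),("top",(115,219),.05),("top",(362,239),.02),("top",(380,137),.05),("top",(321,100),.05),("top",(357,110),.05),("top",(276,229),.08),("top",(295,268),.08),("top",(237,80),.08)]: print(uv,ray(n,uv,z)[:2])
E
```

```text
cart ctr [ 0.4779 -0.2714] edges [0.0282 0.0476 0.0294 0.0481] ang [-104.1094  163.3367   76.7446  -18.1078]
[[0.5041461587687344, -0.26488152413461424], [0.49727564736785346, -0.2922152596158684], [0.4517175426368874, -0.27857901455178713], [0.45846324323639304, -0.2499431376235885]]
unit ctr [ 0.4771 -0.2692] edges [0.0939 0.0859 0.0964 0.0876] ang [-109.6536  161.033    71.3763  -20.5938]
[[0.5337030286918991, -0.23967274771104635], [0.5021168548120384, -0.32811503790615903], [0.42088435739198865, -0.30019669850937775], [0.4516686547529956, -0.20884815892191158]]
block ctr [0.4908 0.0164] edges [0.0869 0.08   0.0891 0.0828] ang [-101.7751  171.9424   80.1089   -9.7328]
[[0.5398672277252359, 0.05264593259042953], [0.52214132122132, -0.03238809538554932], [0.4429234637687917, -0.02117349523242061], [0.45823667498425064, 0.06664741396604772]]
well ctr [0.4908 0.015 ] edges [0.0331 0.0495 0.0325 0.0495] ang [-98.8757 170.4483  81.0412  -8.83  ]
[[0.5177496369889696, 0.027355954733751256], [0.5126462033479635, -0.005324709877278649], [0.46381467614008415, 0.002892194893858474], [0.46886839983015405, 0.03494938509130972]]
[ 0.5341 -0.0469  0.006 ]
[ 0.4169 -0.0265  0.006 ]
[0.4371 0.0831 0.006 ]
(166, 122) [0.6107 0.0928]
(186, 106) [0.6527 0.0512]
(115, 219) [0.3891 0.186 ]
(362, 239) [ 0.3603 -0.3493]
(380, 137) [ 0.5839 -0.3831]
(321, 100) [ 0.6648 -0.2528]
(357, 110) [ 0.644  -0.3329]
(276, 229) [ 0.3754 -0.1551]
(295, 268) [ 0.2974 -0.1951]
(237, 80) [ 0.6935 -0.0656]
```

Call:
drive_tool(
  commands=[
    {"linear":[0,-0.054,-0.012],"dr":[0,0,0],"jaw":0},
    {"linear":[0,-0.054,-0.012],"dr":[0,0,0],"jaw":0},
    {"linear":[0,-0.054,-0.012],"dr":[0,0,0],"jaw":0},
    {"linear":[0,-0.054,-0.012],"dr":[0,0,0],"jaw":0},
    {"linear":[-0.054,-0.018,0],"dr":[0,0,0],"jaw":0},
    {"linear":[-0.054,-0.018,0],"dr":[0,0,0],"jaw":0},
  ],
  force=40,
)

```text
clock: 0.9
tcp_pos: [0.2146, 0.3713, 0.2421]
orientation: [-0.413, -3.114, 0.006]
contact_force: [1.2, 0.6, 0.1]
grip_width: 0.0851
```

```bash
cat >> h.py <<'E'
from scipy.spatial.transform import Rotation as Rn
def togo(x,y,z,yaw=None):
    """remaining in tool axes (mm) and turn (deg); yaw = wanted world angle of tool y, mod 180, tool down"""
    o=monitor.get_obs(); R=Rn.from_rotvec(o["orientation"])
    m=R.as_matrix(); d=R.inv().apply(np.array([x,y,z])-o["tcp_pos"])*1e3
    s="";
    if yaw is not None:
        a=np.radians(yaw); y_=np.array([np.cos(a),np.sin(a),0])
        if y_@m[:,1]<0: y_=-y_
        z_=np.array([0,0,-1.]); T=np.column_stack([np.cross(y_,z_),y_,z_])
        s=np.degrees((R.inv()*Rn.from_matrix(T)).as_rotvec())
    print("t%.2f"%o["clock"],"tcp",o["tcp_pos"]*1e3,"yawY %.2f"%np.degrees(np.arctan2(m[1,1],m[0,1])),"tilt %.2f"%np.degrees(np.arccos(-m[2,2])),"F",o["contact_force"],"w %.4f"%o["grip_width"]);print(" go mm",d,"turn",s)
E
python3 -c "
from h import *
togo(.36,.28,.25,71);togo(.47,.02,.25,71)"
```

```text
t0.90 tcp [214.5979 371.3461 242.1425] yawY 74.88 tilt 0.23 F [1.241  0.647  0.1349] w 0.0851
 go mm [-164.1917  -50.2934   -7.6984] turn [-0.2278 -0.0064  3.882 ]
t0.90 tcp [214.5979 371.3461 242.1425] yawY 74.88 tilt 0.23 F [1.241  0.647  0.1349] w 0.0851
 go mm [-338.195  -272.6044   -6.8589] turn [-0.2278 -0.0064  3.882 ]
```

Call:
drive_tool(
  commands=[
    {"linear":[-0.055,-0.017,-0.003],"dr":[0,0,0],"jaw":0},
    {"linear":[-0.055,-0.017,-0.003],"dr":[0,0,0],"jaw":0},
    {"linear":[-0.055,-0.017,-0.002],"dr":[0,0,0],"jaw":0},
    {"linear":[-0.035,-0.044,0],"dr":[0,0,-1],"jaw":0},
    {"linear":[-0.035,-0.044,0],"dr":[0,0,-1],"jaw":0},
    {"linear":[-0.035,-0.044,0],"dr":[0,0,-1],"jaw":0},
    {"linear":[-0.035,-0.044,0],"dr":[0,0,-1],"jaw":0},
    {"linear":[-0.035,-0.044,0],"dr":[0,0,-1],"jaw":0},
  ],
)

```text
clock: 1.9
tcp_pos: [0.4893, 0.0139, 0.2519]
orientation: [0.269, 3.128, -0.0]
contact_force: [0.4, 1.0, -0.3]
grip_width: 0.0855
```

```bash
python3 -c "
from h import *
togo(.49,.015,.25,80)
c=viewer.calibration('wrist')
im=viewer.grab_frame('wrist'); cv2.imwrite('pics/w1.png',im[:,:,::-1])
np.save('w1.npy',c,allow_pickle=True)"
```

```text
t1.90 tcp [489.3484  13.8851 251.8583] yawY 80.18 tilt 0.09 F [ 0.4115  1.0226 -0.3176] w 0.0855
 go mm [-0.4489  1.2095  1.8592] turn [0.0075 0.0939 0.1814]
```

View pics/w1.png

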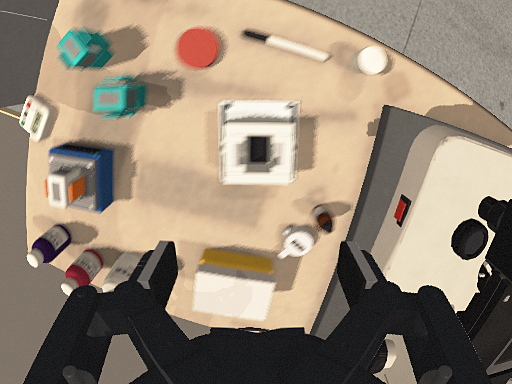

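The wrist view from over the stand shows the block at about (259,142), with the dark well at (259,149) and the unit at (80,180) on the left. I'll enlarge the stand.

```bash
python3 -c "
import cv2
t=cv2.imread('pics/w1.png')
cv2.imwrite('pics/c1.png',cv2.resize(t[92:192,208:310],None,fx=6,fy=6,interpolation=cv2.INTER_CUBIC))"
```

```text
(no output)
```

View pics/c1.png

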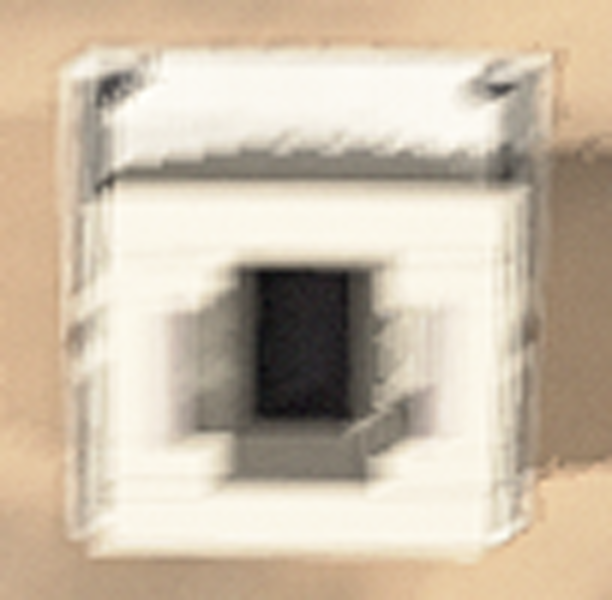

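```bash
python3 - <<'E'
from h import *
c=np.load('w1.npy',allow_pickle=True).item()
f=lambda x,y:(208+x/6-.42,92+y/6-.42)
for nm,z,q in [("well",.058,[(235,265),(375,265),(372,485),(230,485)]),("block",.058,[(85,180),(525,182),(522,553),(88,555)]),("plate",.006,[(65,58),(550,55),(535,540),(65,540)])]:
    P=np.array([ray("wrist",f(*p),z,c)[:2] for p in q]); e=np.roll(P,-1,0)-P
    print(nm,P.mean(0),np.linalg.norm(e,axis=1),np.degrees(np.arctan2(e[:,1],e[:,0])))
print([proj("wrist",[.4908,.0155,.058],c)])
togo(.478,-.2705,.25,71)
E
```

```text
well [0.494  0.0154] [0.0294 0.0484 0.0309 0.0484] [ 80.2259  -9.9176 -99.8008 168.3935]
block [0.4929 0.016 ] [0.092  0.0821 0.096  0.0829] [ 79.9704  -8.3625 -99.5255 168.8933]
plate [0.4882 0.0168] [0.1144 0.1208 0.1183 0.12  ] [ 80.6222  -9.7044 -99.8042 168.4469]
[array([257.74  , 151.8879])]
t1.95 tcp [492.0448   5.8396 252.5141] yawY 79.75 tilt 0.36 F [ 2.5436 -4.7292  1.1531] w 0.0856
 go mm [ -35.3422 -274.4183    3.5567] turn [-0.1528  0.3276  8.7486]
```

Call:
drive_tool(
  commands=[
    {"linear":[-0.007,-0.055,0.001],"dr":[0,0,2],"jaw":0},
    {"linear":[-0.007,-0.055,0.001],"dr":[0,0,2],"jaw":0},
    {"linear":[-0.005,-0.055,0.001],"dr":[0,0,2],"jaw":0},
    {"linear":[-0.003,-0.055,0],"dr":[0,0,2],"jaw":0},
    {"linear":[0,-0.04,0],"dr":[0,0,0.5],"jaw":0},
    {"linear":[0,0,0],"dr":[0,0,0],"jaw":0},
    {"linear":[0,0,0],"dr":[0,0,0],"jaw":0},
  ],
)

```text
clock: 2.82
tcp_pos: [0.4483, -0.2572, 0.25]
orientation: [0.523, 3.092, -0.007]
contact_force: [0.9, 0.2, 0.2]
grip_width: 0.0856
```

```bash
python3 -c "
from h import *
togo(.478,-.2705,.25,71)
c=viewer.calibration('wrist')
im=viewer.grab_frame('wrist'); cv2.imwrite('pics/w2.png',im[:,:,::-1])
np.save('w2.npy',c,allow_pickle=True)
u,v=map(int,proj('wrist',[.478,-.2705,.08],c)); print(u,v)
t=im[max(v-55,0):v+55,u-60:u+60,::-1]; print(max(v-55,0),u-60)
cv2.imwrite('pics/c2.png',cv2.resize(t,None,fx=5,fy=5,interpolation=cv2.INTER_CUBIC))
"
```

```text
t2.83 tcp [ 448.2931 -257.158   249.9564] yawY 70.81 tilt 0.42 F [0.8625 0.1601 0.1537] w 0.0856
 go mm [-32.4414  -2.835    0.1789] turn [-0.1874  0.3764 -0.1911]
254 180
125 194
```

View pics/c2.png

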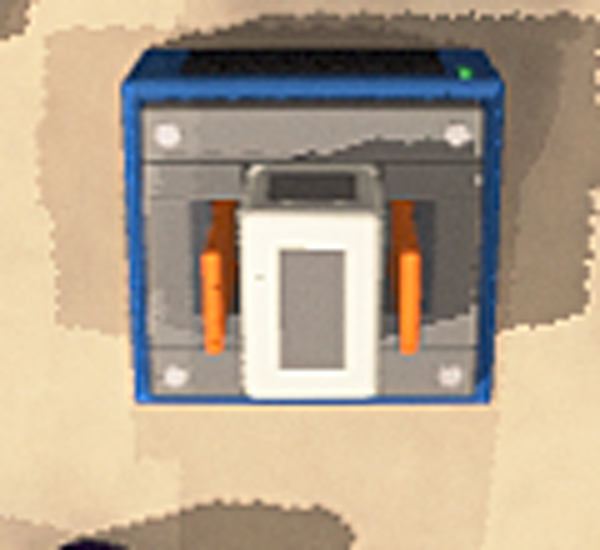

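The crop shows the white cartridge top at about (242–382, 207–398), orange tabs at x=202–222 and 400–420, all inside the grey bay of the blue unit. This is the right item.

```bash
python3 - <<'E'
from h import *
c=np.load('w2.npy',allow_pickle=True).item()
f=lambda x,y:(194+x/5-.4,125+y/5-.4)
for nm,z,q in [("cart",.098,[(242,207),(382,207),(378,398),(243,398)]),("tabs",.094,[(202,250),(420,250),(419,355),(205,355)]),("unit",.058,[(127,90),(500,90),(490,402),(137,402)])]:
    P=np.array([ray("wrist",f(*p),z,c)[:2] for p in q]); e=np.roll(P,-1,0)-P
    print(nm,P.mean(0),np.linalg.norm(e,axis=1),np.degrees(np.arctan2(e[:,1],e[:,0])))
togo(.478,-.2705,.25,71)
E
```

```text
cart [ 0.4789 -0.2687] [0.0322 0.0476 0.0325 0.0477] [  70.8733  -19.4999 -109.0766  160.1522]
tabs [ 0.4799 -0.269 ] [0.0513 0.0265 0.0516 0.0265] [  70.8827  -18.3769 -109.0904  160.9181]
unit [ 0.4783 -0.2682] [0.0946 0.0857 0.0958 0.0858] [  70.8513  -18.8147 -109.0812  160.3801]
t2.88 tcp [ 448.2232 -257.2434  250.    ] yawY 70.82 tilt 0.43 F [0.3471 0.827  0.2629] w 0.0851
 go mm [-32.4783  -2.7391   0.2243] turn [-0.2021  0.3783 -0.1773]
```

Call:
drive_tool(
  commands=[
    {"linear":[-0.033,-0.001,0.02],"dr":[-0.2,0.4,0],"jaw":0},
    {"linear":[0,0,0.055],"dr":[0,0,0],"jaw":0},
    {"linear":[0,0,0.04],"dr":[0,0,0],"jaw":0},
    {"linear":[0,0,0],"dr":[0,0,0],"jaw":0},
  ],
)

```text
clock: 3.38
tcp_pos: [0.485, -0.2627, 0.1328]
orientation: [0.504, 3.098, 0.006]
contact_force: [-0.5, -0.3, 0.4]
grip_width: 0.0857
```

```bash
python3 -c "
from h import *
togo(.479,-.2688,.064,70.9)"
```

```text
t3.38 tcp [ 484.985  -262.6995  132.7833] yawY 71.51 tilt 0.24 F [-0.4786 -0.2899  0.4194] w 0.0857
 go mm [ 3.8608 -7.9509 68.7463] turn [0.223  0.0986 0.6074]
```

Call:
drive_tool(
  commands=[
    {"linear":[0.004,-0.008,0.0],"dr":[0.2,0.1,0.6],"jaw":0},
    {"linear":[0,0,0.02],"dr":[0,0,0],"jaw":0},
    {"linear":[0,0,0],"dr":[0,0,0],"jaw":0},
  ],
)

```text
clock: 3.75
tcp_pos: [0.4809, -0.2692, 0.1152]
orientation: [0.518, 3.093, 0.0]
contact_force: [-0.4, -0.7, -0.1]
grip_width: 0.0858
```

```bash
python3 -c "
from h import *
togo(.479,-.2688,.064,70.9)"
```

```text
t3.75 tcp [ 480.9002 -269.1728  115.1673] yawY 71.00 tilt 0.30 F [-0.3681 -0.6526 -0.1427] w 0.0858
 go mm [ 2.1839 -0.3159 51.1563] turn [0.056  0.2977 0.1   ]
```

Call:
drive_tool(
  commands=[
    {"linear":[0.002,-0.0005,0.02],"dr":[0,0.3,0.1],"jaw":0},
    {"linear":[0,0,0.015],"dr":[0,0,0],"jaw":0},
    {"linear":[0,0,0.012],"dr":[0,0,0],"jaw":0},
    {"linear":[0,0,0],"dr":[0,0,0],"jaw":0},
  ],
)

```text
clock: 4.25
tcp_pos: [0.4791, -0.269, 0.0653]
orientation: [0.521, 3.098, 0.002]
contact_force: [-0.7, 1.1, -0.9]
grip_width: 0.0855
```

```bash
python3 -c "
from h import *
togo(.479,-.2688,.064,70.9)
c=viewer.calibration('wrist')
im=viewer.grab_frame('wrist'); cv2.imwrite('pics/w3.png',im[:,:,::-1])
np.save('w3.npy',c,allow_pickle=True)"
```

```text
t4.25 tcp [ 479.1467 -268.9744   65.2815] yawY 70.90 tilt 0.08 F [-0.7221  1.0711 -0.8508] w 0.0855
 go mm [0.1958 0.1151 1.2816] turn [ 0.0749  0.0069 -0.0045]
```

View pics/w3.png

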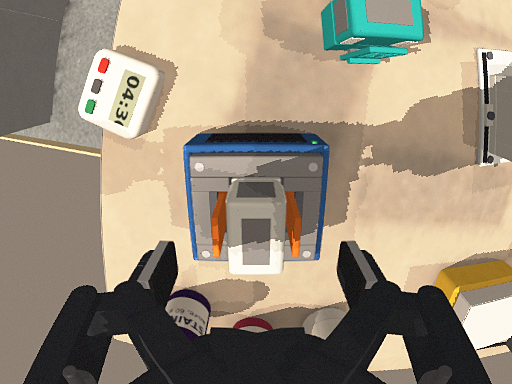

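The pads straddle the cartridge symmetrically, at x≈165 and 350 around the cartridge centre at 256. Closing.

Call:
drive_tool(
  commands=[
    {"linear":[0,0,0.001],"dr":[0,0,0],"jaw":1},
    {"linear":[0,0,0],"dr":[0,0,0],"jaw":1},
    {"linear":[0,0,0],"dr":[0,0,0],"jaw":1},
    {"linear":[0,0,0],"dr":[0,0,0],"jaw":1},
    {"linear":[0,0,0],"dr":[0,0,0],"jaw":1},
  ],
  force=35,
)

```text
clock: 4.92
tcp_pos: [0.4806, -0.2698, 0.0662]
orientation: [0.521, 3.094, 0.001]
contact_force: [0.1, 0.3, -0.3]
grip_width: 0.0
```

```bash
python3 -c "
from h import *
togo(.479,-.2688,.064,70.9)"
```

```text
t4.92 tcp [ 480.5962 -269.8164   66.1591] yawY 70.89 tilt 0.23 F [ 0.0522  0.2558 -0.3064] w 0.0000
 go mm [1.8492 0.4352 2.1526] turn [ 0.0733  0.2189 -0.0077]
```

The grip width reads 0, so it closed on nothing. I need to look.

```bash
python3 -c "
from h import *
im=viewer.grab_frame('wrist'); cv2.imwrite('pics/w4.png',im[:,:,::-1])
im=viewer.grab_frame('scene'); cv2.imwrite('pics/s4.png',cv2.resize(im[150:300,260:420,::-1],None,fx=4,fy=4))"
```

```text
(no output)
```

View pics/w4.png

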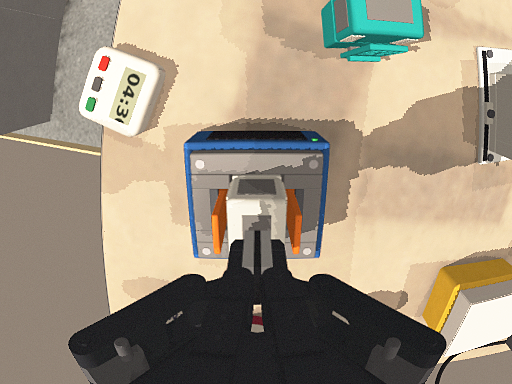

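View pics/s4.png

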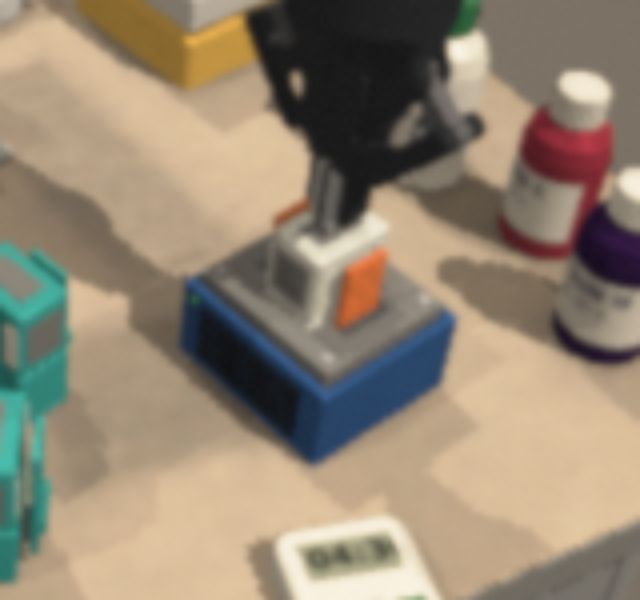

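```bash
python3 -c "
from h import *
o=monitor.get_obs(); p=o['tcp_pos']; print(p,monitor.get_obs()['joints'])
c=viewer.calibration('wrist'); cw=-c['R'].T@c['t']
m=Rn.from_rotvec(o['orientation']).as_matrix()
print('cam in tool',m.T@(cw-p), 'cam axes in tool'); print((c['R']@m))
for n in ['wrist','scene','top']:
  for dz in (0,.03,.05): print(n,dz,proj(n,p+[0,0,dz]))
  print('carttop',proj(n,[.479,-.2688,.098]))
"
```

```text
[ 0.4806 -0.2698  0.0661] [-0.1112  0.5191  0.6681  2.0019 -0.4605  0.7691  2.068 ]
cam in tool [ 0.0828  0.001  -0.1776] cam axes in tool
[[ 0.0002  1.      0.0004]
 [-0.9459  0.0004 -0.3246]
 [-0.3246 -0.0003  0.9459]]
wrist 0 [255.4348 215.8871]
wrist 0.03 [255.2337 238.3519]
wrist 0.05 [255.0649 257.627 ]
carttop [256.0168 237.2319]
scene 0 [340.8608 218.5799]
scene 0.03 [342.7771 207.306 ]
scene 0.05 [344.1081 199.4751]
carttop [342.0596 206.8188]
top 0 [330.1988 180.9538]
top 0.03 [333.1818 178.7677]
top 0.05 [335.2909 177.2221]
carttop [332.8858 179.3604]
```

```bash
python3 -c "
from h import *
im=viewer.grab_frame('top')[130:230,280:380,::-1]
a=cv2.resize(im,(500,500),interpolation=cv2.INTER_CUBIC)
w=cv2.resize(cv2.imread('pics/w4.png')[160:280,170:350],(540,360),interpolation=cv2.INTER_CUBIC)
w=cv2.imread('pics/w4.png')[160:280,190:310]
cv2.imwrite('pics/x4.png',cv2.resize(np.hstack([cv2.resize(a,(400,400)),cv2.resize(w,(400,400))]),None,fx=1,fy=1))"
```

```text
(no output)
```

View pics/x4.png

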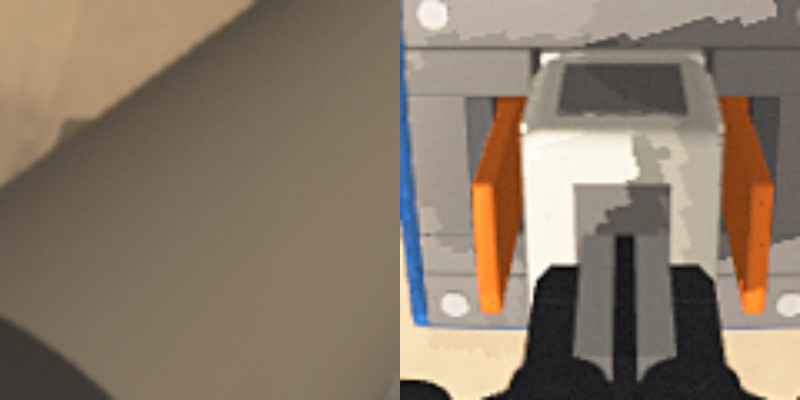

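```bash
python3 -c "
from h import *
im=viewer.grab_frame('scene')[175:235,310:375,::-1]
cv2.imwrite('pics/s5.png',cv2.resize(im,None,fx=10,fy=10,interpolation=cv2.INTER_CUBIC))"
```

```text
(no output)
```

View pics/s5.png

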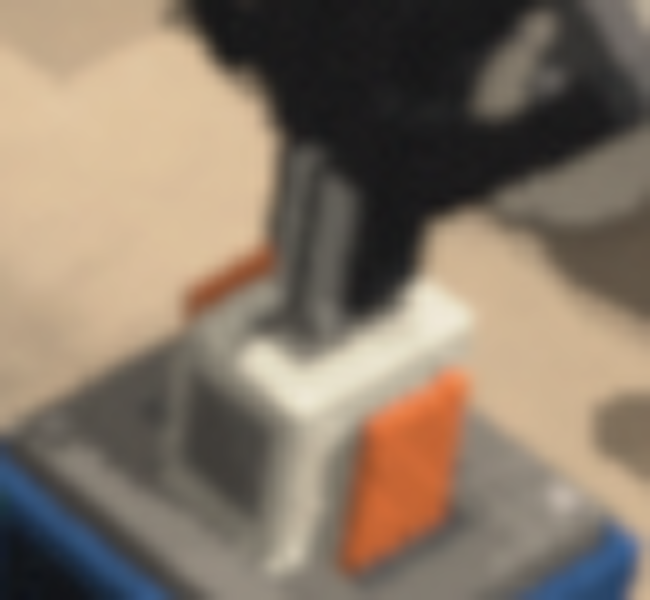

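```bash
python3 -c "
from h import *
o=monitor.get_obs();m=Rn.from_rotvec(o['orientation']).as_matrix()
for z in (.066,.08,.09,.1,.11,.12):
  a=ray('scene',(340.0,208.5),z);b=ray('wrist',(257.5,230.5),z)
  print(z,a[:2],b[:2],np.linalg.norm(a-b), 'tool', m.T@(b-o['tcp_pos']), m.T@(a-o['tcp_pos']))
"
```

```text
0.066 [ 0.5063 -0.2555] [ 0.4913 -0.2721] 0.022397006161877894 tool [-0.0109  0.0014  0.0001] [-0.0197  0.022   0.0001]
0.08 [ 0.4915 -0.2608] [ 0.4842 -0.2697] 0.011474782922123065 tool [-0.0035  0.0014 -0.014 ] [-0.0075  0.0121 -0.0139]
0.09 [ 0.4809 -0.2646] [ 0.4792 -0.268 ] 0.0037749847295203923 tool [ 0.0018  0.0014 -0.024 ] [ 0.0012  0.0051 -0.024 ]
0.1 [ 0.4703 -0.2684] [ 0.4741 -0.2663] 0.004380835383047129 tool [ 0.0071  0.0013 -0.034 ] [ 0.0099 -0.002  -0.034 ]
0.11 [ 0.4598 -0.2722] [ 0.4691 -0.2645] 0.012103481728229377 tool [ 0.0123  0.0013 -0.044 ] [ 0.0187 -0.009  -0.0441]
0.12 [ 0.4492 -0.2761] [ 0.4641 -0.2628] 0.019903722354996455 tool [ 0.0176  0.0013 -0.054 ] [ 0.0274 -0.0161 -0.0541]
```

The two views agree: the shut fingertips sit at z≈0.10, just over the cartridge top and about 33 mm behind the reported TCP. The fingers closed above the cartridge without touching it (force about 0). I'll open, then go down about 36 mm further, guided by the pictures.

Call:
drive_tool(
  commands=[
    {"linear":[0.001,0,-0.006],"dr":[0,0.2,0],"jaw":0},
    {"linear":[0,0,0],"dr":[0,0,0],"jaw":0},
    {"linear":[0,0,0],"dr":[0,0,0],"jaw":0},
    {"linear":[0,0,0],"dr":[0,0,0],"jaw":0},
    {"linear":[0,0,0],"dr":[0,0,0],"jaw":0},
  ],
)

```text
clock: 5.75
tcp_pos: [0.4795, -0.2694, 0.0725]
orientation: [0.521, 3.098, 0.002]
contact_force: [-1.1, -0.3, 0.2]
grip_width: 0.0856
```

```bash
python3 -c "
from h import *
togo(.479,-.269,.03,70.9)
im=viewer.grab_frame('wrist'); cv2.imwrite('pics/w5.png',im[:,:,::-1])
im=viewer.grab_frame('scene')[150:260,280:410,::-1]
cv2.imwrite('pics/s6.png',cv2.resize(im,None,fx=5,fy=5,interpolation=cv2.INTER_CUBIC))"
```

```text
t5.75 tcp [ 479.5099 -269.4403   72.5092] yawY 70.89 tilt 0.07 F [-1.1123 -0.3293  0.2123] w 0.0856
 go mm [ 0.6228  0.1971 42.5095] turn [ 0.0701 -0.0042 -0.0101]
```

View pics/s6.png

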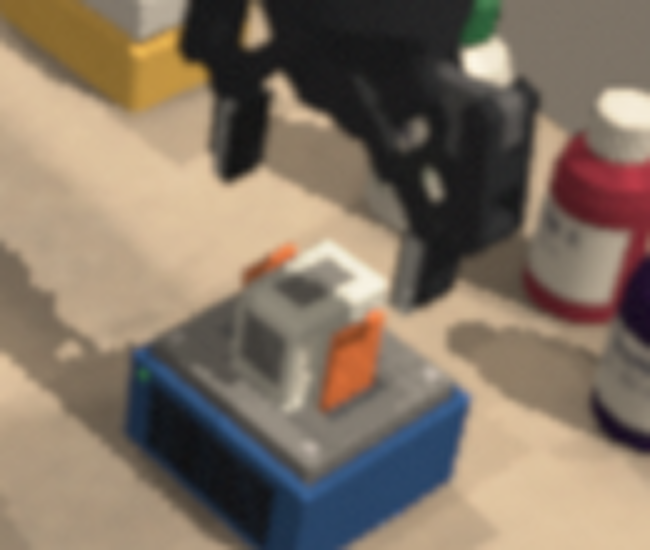

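View pics/w5.png

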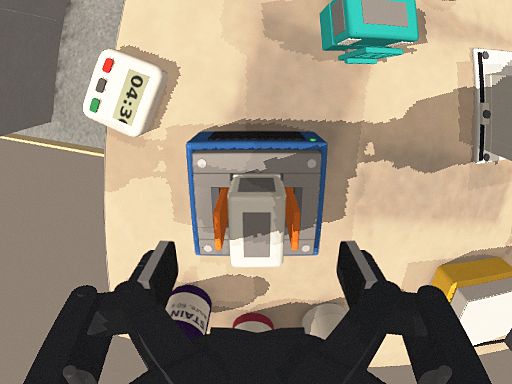

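The open fingertips are now at about (326,186) and (361,211) in the scene view, which puts them at z≈0.117. That is 45 mm behind the reported TCP and centred over the cartridge. Going down to a reported z of about 0.030.

Call:
drive_tool(
  commands=[
    {"linear":[0.0005,0,0.018],"dr":[0,0,0],"jaw":0},
    {"linear":[0,0,0.012],"dr":[0,0,0],"jaw":0},
    {"linear":[0,0,0.007],"dr":[0,0,0],"jaw":0},
    {"linear":[0,0,0.002],"dr":[0,0,0],"jaw":0},
    {"linear":[0,0,0],"dr":[0,0,0],"jaw":0},
  ],
)

```text
clock: 6.48
tcp_pos: [0.4782, -0.2689, 0.0296]
orientation: [-0.521, -3.096, -0.002]
contact_force: [-0.0, 0.4, -0.6]
grip_width: 0.0854
```

```bash
python3 -c "
from h import *
togo(.479,-.269,.03,70.9)
im=viewer.grab_frame('wrist'); cv2.imwrite('pics/w6.png',im[:,:,::-1])
im=viewer.grab_frame('scene')[150:260,280:410,::-1]
cv2.imwrite('pics/s7.png',cv2.resize(im,None,fx=5,fy=5,interpolation=cv2.INTER_CUBIC))"
```

```text
t6.47 tcp [ 478.2136 -268.9077   29.6469] yawY 70.89 tilt 0.14 F [-0.0023  0.4264 -0.6237] w 0.0854
 go mm [-0.7726  0.1707 -0.3546] turn [ 0.0633 -0.125  -0.0136]
```

View pics/s7.png

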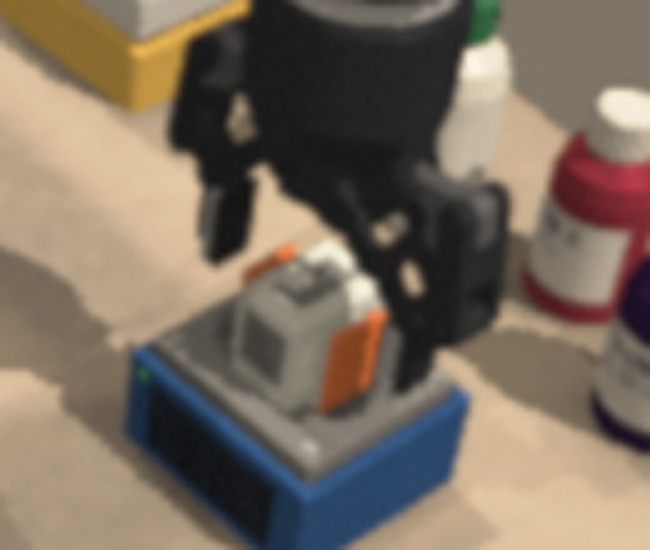

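View pics/w6.png

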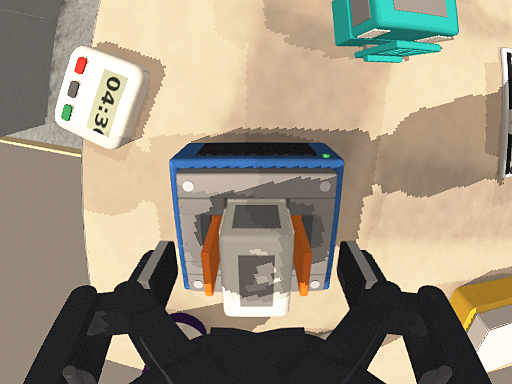

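```bash
python3 -c "
from h import *
for z in (.06,.07,.08,.09): print(z,proj('scene',[.464,-.3095,z]),proj('scene',[.492,-.2282,z]))"
```

```text
0.06 [355.6781 234.1751] [324.3568 209.4161]
0.07 [356.4517 230.4848] [324.8327 205.7873]
0.08 [357.2384 226.7322] [325.316  202.1015]
0.09 [358.0385 222.9156] [325.807  198.3572]
```

Call:
drive_tool(
  commands=[
    {"linear":[-0.0005,0,0.003],"dr":[0,0,0],"jaw":0},
    {"linear":[0,0,0],"dr":[0,0,0],"jaw":1},
    {"linear":[0,0,0],"dr":[0,0,0],"jaw":1},
    {"linear":[0,0,0],"dr":[0,0,0],"jaw":1},
    {"linear":[0,0,0],"dr":[0,0,0],"jaw":1},
  ],
  force=35,
)

```text
clock: 7.2
tcp_pos: [0.4795, -0.27, 0.0284]
orientation: [0.522, 3.097, 0.002]
contact_force: [-1.0, 1.1, 5.7]
grip_width: 0.0354
```

```bash
python3 -c "
from h import *
togo(.479,-.269,.03,70.9)
im=viewer.grab_frame('wrist'); cv2.imwrite('pics/w7.png',im[:,:,::-1])
im=viewer.grab_frame('scene')[150:260,280:410,::-1]
cv2.imwrite('pics/s8.png',cv2.resize(im,None,fx=5,fy=5,interpolation=cv2.INTER_CUBIC))"
```

```text
t7.20 tcp [ 479.5346 -269.9534   28.3919] yawY 70.86 tilt 0.08 F [-1.0421  1.0898  5.7492] w 0.0354
 go mm [ 0.8167  0.7274 -1.6076] turn [ 0.0715  0.0312 -0.0365]
```

View pics/s8.png

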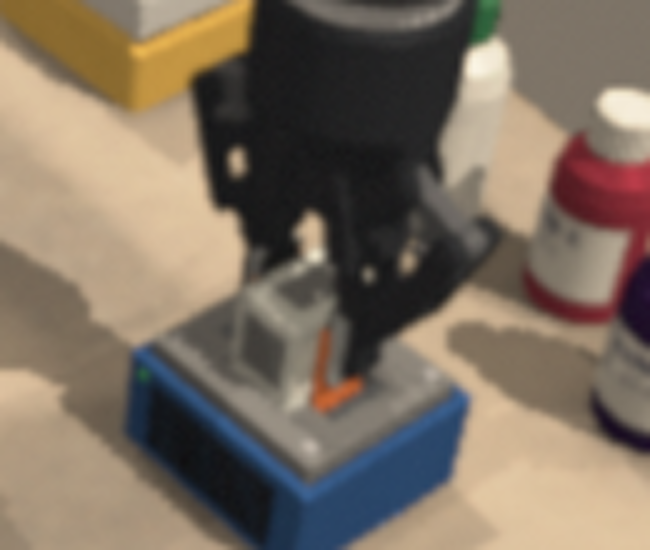

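View pics/w7.png

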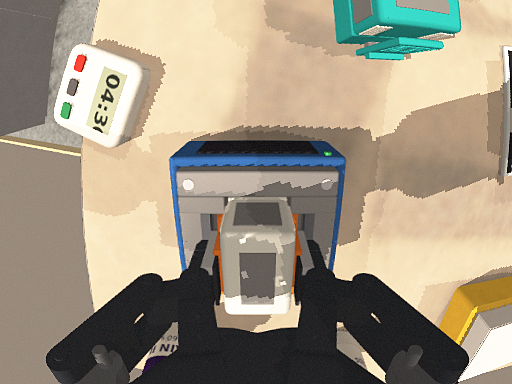

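The pads are on both tabs, with the tabs pressed in and the tool feeling a 5.7 N upward push from the ejector, so the barbs are released. I'll lift gently and watch the force.

Call:
drive_tool(
  commands=[
    {"linear":[0,0,-0.004],"dr":[0,0,0],"jaw":1},
    {"linear":[0,0,-0.004],"dr":[0,0,0],"jaw":1},
  ],
)

```text
clock: 7.55
tcp_pos: [0.4795, -0.2699, 0.0371]
orientation: [0.522, 3.097, 0.003]
contact_force: [-1.6, 0.4, 3.5]
grip_width: 0.0357
```

Call:
drive_tool(
  commands=[
    {"linear":[0,0,-0.006],"dr":[0,0,0],"jaw":1},
    {"linear":[0,0,-0.01],"dr":[0,0,0],"jaw":1},
    {"linear":[0,0,-0.015],"dr":[0,0,0],"jaw":1},
    {"linear":[0,0,-0.02],"dr":[0,0,0],"jaw":1},
    {"linear":[0,0,-0.03],"dr":[0,0,0],"jaw":1},
    {"linear":[0,0,-0.03],"dr":[0,0,0],"jaw":1},
    {"linear":[0,0,-0.01],"dr":[0,0,0],"jaw":1},
    {"linear":[0,0,0],"dr":[0,0,0],"jaw":1},
  ],
)

```text
clock: 8.55
tcp_pos: [0.4787, -0.2694, 0.1647]
orientation: [0.522, 3.097, 0.003]
contact_force: [-0.1, -0.1, -2.1]
grip_width: 0.035
```

```bash
python3 -c "
from h import *
togo(.479,-.269,.03,70.9)
im=viewer.grab_frame('wrist'); cv2.imwrite('pics/w8.png',im[:,:,::-1])
im=viewer.grab_frame('scene')[80:260,240:410,::-1]
cv2.imwrite('pics/s9.png',cv2.resize(im,None,fx=3,fy=3,interpolation=cv2.INTER_CUBIC))"
```

```text
t8.55 tcp [ 478.6724 -269.4286  164.6944] yawY 70.85 tilt 0.11 F [-0.074  -0.0953 -2.0795] w 0.0350
 go mm [ -0.1496   0.2448 134.6951] turn [ 0.1138  0.0083 -0.0501]
```

View pics/s9.png

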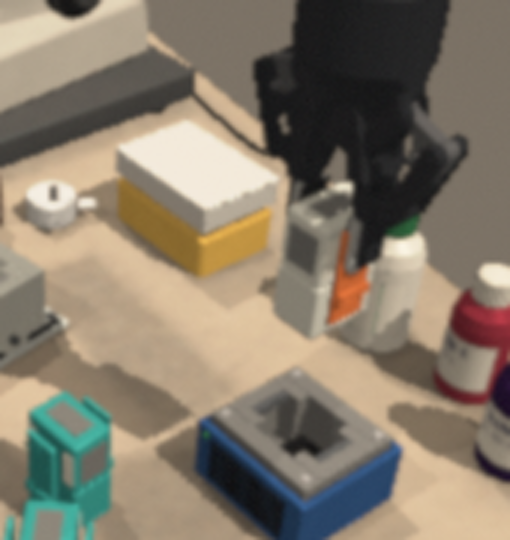

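View pics/w8.png

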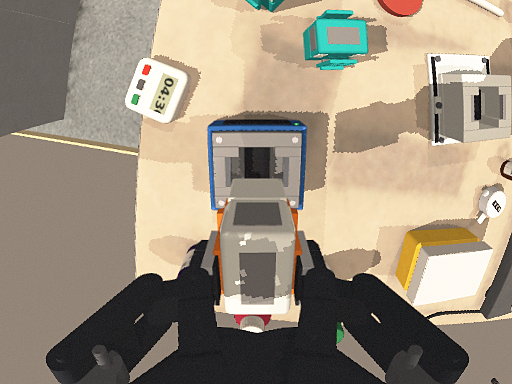

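The cartridge is out and hanging upright between the fingers, weight reading about -2 N, with the empty unit bay at (255,160). Now over to the stand, stopping short so that the well can be measured at rest.

Call:
drive_tool(
  commands=[
    {"linear":[0.004,0.03,-0.008],"dr":[0,0,0],"jaw":1},
    {"linear":[0.008,0.05,-0.008],"dr":[0,0,0],"jaw":1},
    {"linear":[0.008,0.05,-0.008],"dr":[0,0,0],"jaw":1},
    {"linear":[0.008,0.05,-0.008],"dr":[0,0,0],"jaw":1},
    {"linear":[0.008,0.05,0],"dr":[0,0,-4],"jaw":1},
    {"linear":[0.008,0.03,0],"dr":[0,0,-5],"jaw":1},
    {"linear":[0,0.01,0],"dr":[0,0,0],"jaw":1},
    {"linear":[0,0,0],"dr":[0,0,0],"jaw":1},
  ],
)

```text
clock: 9.65
tcp_pos: [0.5177, 0.0078, 0.188]
orientation: [-0.278, -3.114, 0.005]
contact_force: [0.2, -0.6, -1.9]
grip_width: 0.0354
```

```bash
python3 -c "
from h import *
togo(.53,.015,.2,80.2)"
```

```text
t9.65 tcp [517.6717   7.8406 188.008 ] yawY 79.81 tilt 0.91 F [ 0.2208 -0.5955 -1.8774] w 0.0354
 go mm [-10.6823   9.1727 -12.1984] turn [-0.261  -0.8732 -0.395 ]
```

Call:
drive_tool(
  commands=[
    {"linear":[-0.011,0.008,-0.012],"dr":[-0.3,-0.9,-0.4],"jaw":1},
    {"linear":[0,0,0],"dr":[0,0,0],"jaw":1},
    {"linear":[0,0,0],"dr":[0,0,0],"jaw":1},
  ],
)

```text
clock: 10.02
tcp_pos: [0.531, 0.0099, 0.2006]
orientation: [0.279, 3.127, -0.001]
contact_force: [0.2, 0.5, -1.9]
grip_width: 0.0354
```

```bash
python3 -c "
from h import *
togo(.493,.015,.12,80.2)
c=viewer.calibration('wrist')
im=viewer.grab_frame('wrist'); cv2.imwrite('pics/w9.png',im[:,:,::-1])
togo(.493,.015,.12,80.2)
np.save('w9.npy',c,allow_pickle=True)
u,v=map(int,proj('wrist',[.492,.0155,.058],c)); print(u,v)
u0,v0=u-50,max(v-55,0);print(u0,v0)
cv2.imwrite('pics/c9.png',cv2.resize(im[v0:v0+100,u0:u0+100,::-1],None,fx=6,fy=6,interpolation=cv2.INTER_CUBIC))
cv2.imwrite('pics/d9.png',cv2.resize(im[165:325,180:330,::-1],None,fx=4,fy=3.7,interpolation=cv2.INTER_CUBIC))
"
```

```text
t10.03 tcp [531.0006   9.8867 200.6393] yawY 79.79 tilt 0.11 F [ 0.2488  0.5099 -1.8712] w 0.0354
 go mm [38.4624 -1.6818 80.5649] turn [-0.0172  0.1117 -0.4129]
t10.07 tcp [531.2324   9.9531 200.7735] yawY 79.79 tilt 0.14 F [ 0.5175 -0.4568 -0.7993] w 0.0356
 go mm [38.7193 -1.7971 80.6792] turn [-0.0086  0.1402 -0.4077]
254 125
204 70
```

View pics/c9.png

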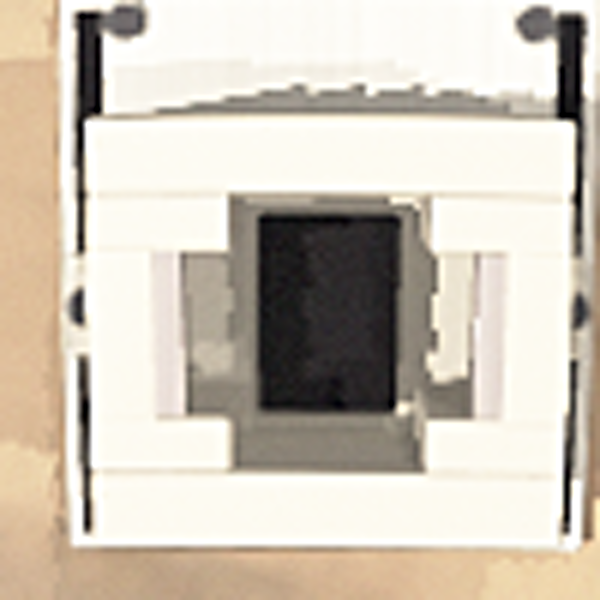

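View pics/d9.png

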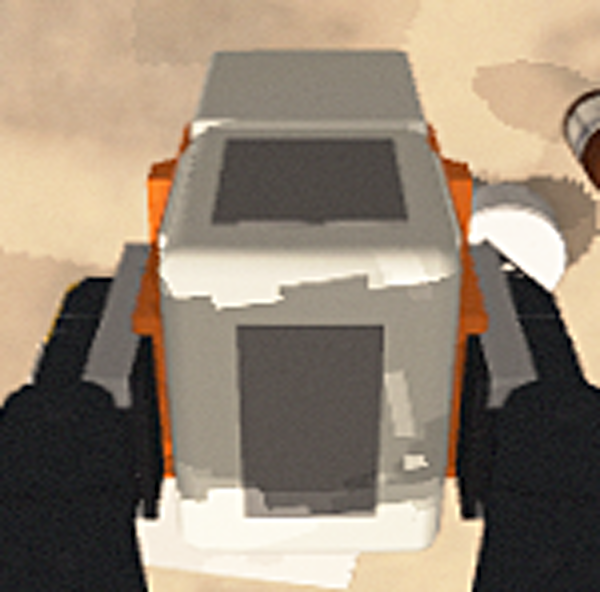

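The crops show the well rim at (231–430, 195–470) in the first crop. In the second, the held cartridge has its foot edge at (207–412, 52) and its top face at (160–470, 250) to (180–440, 548).

```bash
python3 - <<'E'
from h import *
from scipy.optimize import least_squares
c=np.load('w9.npy',allow_pickle=True).item()
f=lambda x,y:(204+x/6-.42,70+y/6-.42)
P=np.array([ray("wrist",f(*p),.058,c)[:2] for p in [(231,195),(431,195),(426,470),(232,470)]]); e=np.roll(P,-1,0)-P
print("well",P.mean(0),np.linalg.norm(e,axis=1),np.degrees(np.arctan2(e[:,1],e[:,0])))
P=np.array([ray("wrist",f(*p),.058,c)[:2] for p in [(155,250),(505,250),(502,416),(157,416)]]); e=np.roll(P,-1,0)-P
print("notch",P.mean(0),np.linalg.norm(e,axis=1))
P=np.array([ray("wrist",f(*p),.058,c)[:2] for p in [(83,115),(577,118),(232,195),(232,470)]])
print("blockedge",P)
g=lambda x,y:np.array([180+x/4-.38,165+y/3.7-.37])
tcp=np.array([.5311,.0099,.2007])
# tool-ish axes: near = toward robot
obs=[((1,1,0),g(412,52)),((1,-1,0),g(207,52)),((1,1,1),g(468,258)),((1,-1,1),g(160,258)),((-1,1,1),g(440,548)),((-1,-1,1),g(181,548))]
def pts(p):
    a=p[3]; yv=np.array([np.cos(a),np.sin(a)]); xv=np.array([-np.sin(a),np.cos(a)])
    for (sx,sy,top),_ in obs:
        q=np.r_[p[:2]+xv*sx*.024+yv*sy*.0165, p[2]+.08*top]; yield q
r=least_squares(lambda p:np.concatenate([proj("wrist",q,c)-o for q,(_,o) in zip(pts(p),obs)]),[.531,.0099,.19,np.radians(80)])
print("cart ctr",r.x[:3],"yaw",np.degrees(r.x[3]),"res",r.fun.reshape(-1,2), "rel tcp",r.x[:3]-tcp)
E
```

```text
well [0.4919 0.0195] [0.0355 0.0504 0.0355 0.0504] [  79.8652  -10.5416 -100.1706  169.4423]
notch [0.4917 0.0195] [0.0626 0.0304 0.0629 0.0304]
blockedge [[ 0.4447 -0.0166]
 [ 0.4607  0.0696]
 [ 0.4641  0.0068]
 [ 0.5135 -0.0026]]
cart ctr [0.5346 0.0104 0.1838] yaw 79.62296926309249 res [[-1.1281 -0.4927]
 [ 2.1546 -0.6422]
 [-1.2623 -0.1915]
 [ 0.4756 -0.3905]
 [-0.5575  0.9044]
 [ 0.7139  0.7687]] rel tcp [ 0.0035  0.0005 -0.0169]
```

The well measures 35.5 × 50.4 mm at (0.4919, 0.0195), yaw about 79.7°, which matches the stated size. From the pick, the cartridge sits about (+0.9, +1.1) mm in tool axes from the TCP, so the TCP target is about (0.4926, 0.0183). The first touch should come with the foot at the rim, at a reported z of about 0.068.

Call:
drive_tool(
  commands=[
    {"linear":[0.02,0.0005,0.02],"dr":[0,0,0],"jaw":1},
    {"linear":[0.016,0.0005,0.035],"dr":[0,0,0],"jaw":1},
    {"linear":[0.003,0,0.03],"dr":[0,0,0],"jaw":1},
    {"linear":[0,0,0.012],"dr":[0,0,0],"jaw":1},
    {"linear":[0,0,0],"dr":[0,0,0],"jaw":1},
    {"linear":[0,0,0],"dr":[0,0,0],"jaw":1},
  ],
)

```text
clock: 10.82
tcp_pos: [0.4945, 0.016, 0.1033]
orientation: [0.286, 3.122, 0.001]
contact_force: [0.4, -0.1, -2.1]
grip_width: 0.0353
```

```bash
python3 -c "
from h import *
togo(.4926,.0183,.076,79.7)"
```

```text
t10.82 tcp [494.5298  15.9736 103.2713] yawY 79.55 tilt 0.39 F [ 0.3933 -0.1153 -2.0806] w 0.0353
 go mm [ 2.5032  1.9025 27.2576] turn [ 0.0733  0.3853 -0.1533]
```

Call:
drive_tool(
  commands=[
    {"linear":[0.0025,0.002,0.012],"dr":[0,0.4,-0.1],"jaw":1},
    {"linear":[0,0,0.01],"dr":[0,0,0],"jaw":1},
    {"linear":[0,0,0],"dr":[0,0,0],"jaw":1},
    {"linear":[0,0,0],"dr":[0,0,0],"jaw":1},
  ],
)

```text
clock: 11.32
tcp_pos: [0.494, 0.0189, 0.0811]
orientation: [0.283, 3.127, 0.004]
contact_force: [0.2, -0.4, -1.5]
grip_width: 0.0352
```

```bash
python3 -c "
from h import *
togo(.4926,.0183,.076,79.7)
c=viewer.calibration('wrist');np.save('w10.npy',c,allow_pickle=True)
im=viewer.grab_frame('wrist'); cv2.imwrite('pics/w10.png',im[:,:,::-1])
im=viewer.grab_frame('scene')[110:220,180:290,::-1]
cv2.imwrite('pics/s10.png',cv2.resize(im,None,fx=5,fy=5,interpolation=cv2.INTER_CUBIC))"
```

```text
t11.32 tcp [494.018   18.9074  81.0846] yawY 79.67 tilt 0.18 F [ 0.1669 -0.3861 -1.5119] w 0.0352
 go mm [ 1.2956 -0.8651  5.0799] turn [ 0.149   0.1068 -0.0322]
```

View pics/s10.png

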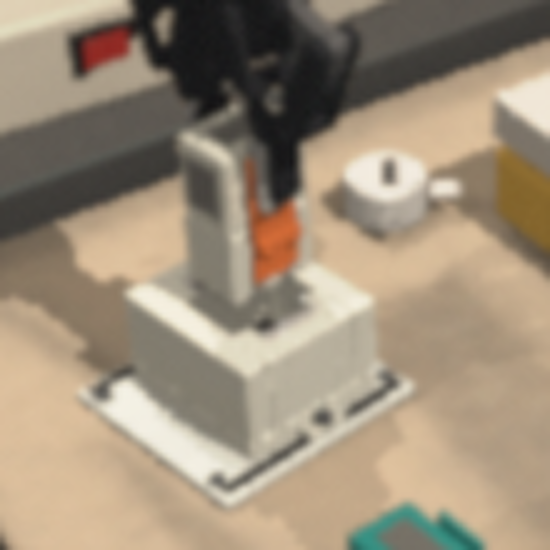

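View pics/w10.png

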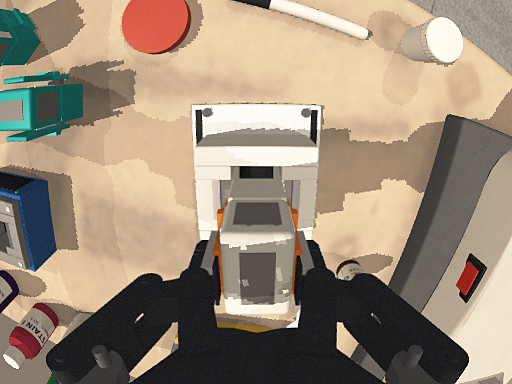

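```bash
python3 -c "
import cv2
t=cv2.imread('pics/w10.png')
cv2.imwrite('pics/c10.png',cv2.resize(t[125:225,190:325],None,fx=5.9,fy=5.9,interpolation=cv2.INTER_CUBIC))"
```

```text
(no output)
```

View pics/c10.png

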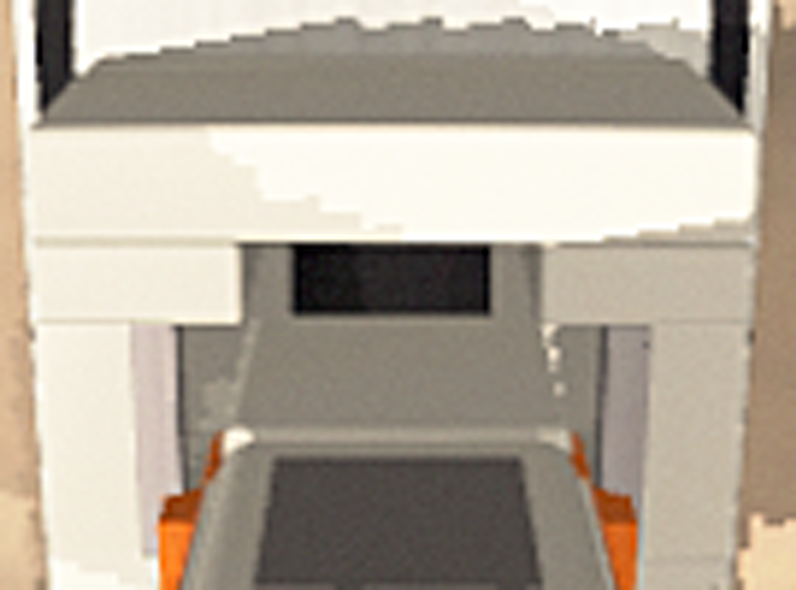

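```bash
python3 - <<'E'
from h import *
c=np.load('w10.npy',allow_pickle=True).item()
m=Rn.from_rotvec(monitor.get_obs()['orientation']).as_matrix(); tcp=np.array([.494,.0189,.0811])
f=lambda x,y:(190+x/5.9-.4,125+y/5.9-.4)
for x in (243,542): print("well near",(m.T@(ray("wrist",f(x,243),.058,c)-tcp))*1e3)
for z in (.064,.068,.0707,.073):
  a,b=[(m.T@(ray("wrist",f(x,319),z,c)-tcp))*1e3 for x in (261,547)]
  print("foot",z,a,b,"width",b[1]-a[1])
E
```

```text
well near [ 27.6779 -17.5237  22.9961]
well near [27.6569 17.9979 23.0944]
foot 0.064 [ 20.1108 -15.104   17.018 ] [20.093  18.3029 17.1104] width 33.4069172037496
foot 0.068 [ 21.3967 -14.7754  13.0163] [21.3793 17.9446 13.1068] width 32.719975619244366
foot 0.0707 [ 22.2647 -14.5536  10.3151] [22.2475 17.7027 10.4044] width 32.25629004970332
foot 0.073 [ 23.0041 -14.3647   8.0142] [22.9871 17.4966  8.1023] width 31.86129863861278
```

```bash
python3 -c "
import cv2,numpy as np
a=[cv2.resize(cv2.imread(f'pics/{n}.png')[170:325,205:310],None,fx=3.8,fy=3.8,interpolation=cv2.INTER_CUBIC) for n in('w7','w10')]
cv2.imwrite('pics/c11.png',np.hstack(a))"
```

```text
(no output)
```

View pics/c11.png

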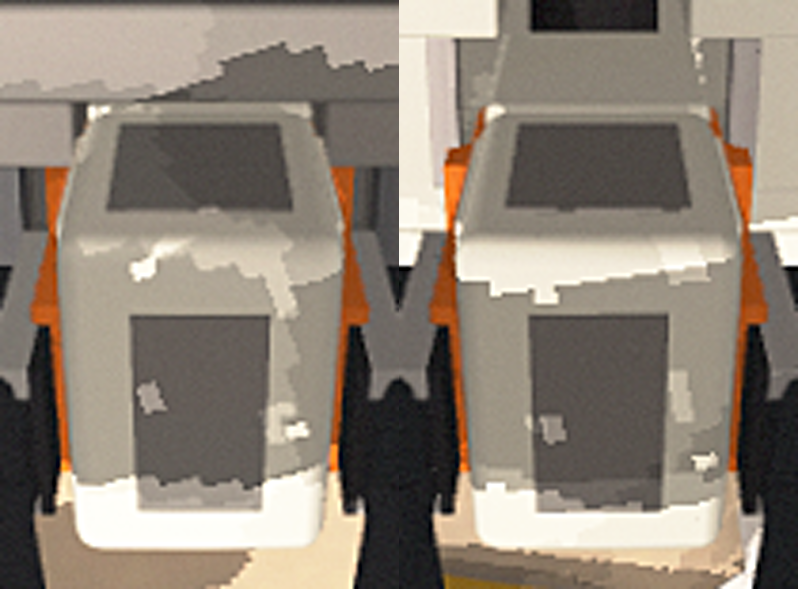

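```bash
python3 - <<'E'
from h import *
# wrist camera rigid in tool: use w10 calibration + tool pose at w10, grip pose reading
c=np.load('w10.npy',allow_pickle=True).item()
o=monitor.get_obs();m=Rn.from_rotvec(o['orientation']).as_matrix(); tcp=np.array([.494,.0189,.0811])
f=lambda x,y:(205+x/3.8-.37,170+y/3.8-.37)
for dz in (.0650,.0665,.068,.0696,.0715): # top above tcp
  P=np.array([(m.T@(ray("wrist",f(*p),tcp[2]+dz,c)-tcp))*1e3 for p in [(132,315),(269,315),(265,510),(136,510)]])
  Q=np.array([(m.T@(ray("wrist",f(*p),tcp[2]+dz,c)-tcp))*1e3 for p in [(60,230),(343,230),(325,548),(74,548)]])
  print(dz,"inset",P.mean(0)[:2],np.ptp(P,axis=0)[:2],"outer",Q[:,0],Q[:,1])
c2=np.load('w2.npy',allow_pickle=True).item()
g=lambda x,y:(194+x/5-.4,125+y/5-.4)
P=np.array([ray("wrist",g(*p),.098,c2) for p in [(279,249),(346,249),(345,370),(280,370)]]);e=np.roll(P,-1,0)-P
print("w2 inset",P.mean(0),np.linalg.norm(e,axis=1))
E
```

```text
0.065 inset [-3.2489  1.0617] [30.7933 16.85  ] outer [ 23.3703  23.327  -26.0343 -25.9539] [-14.7944  17.11    17.858  -15.9479]
0.0665 inset [-2.1028  1.0592] [30.3825 16.6252] outer [ 24.1612  24.1184 -24.5843 -24.5049] [-14.5853  16.8934  17.6314 -15.7234]
0.068 inset [-0.9568  1.0567] [29.9716 16.4004] outer [ 24.952   24.9099 -23.1342 -23.056 ] [-14.3763  16.6768  17.4048 -15.499 ]
0.0696 inset [0.2656 1.0541] [29.5334 16.1605] outer [ 25.7956  25.7541 -21.5875 -21.5104] [-14.1532  16.4457  17.1631 -15.2596]
0.0715 inset [1.7173 1.0509] [29.013  15.8758] outer [ 26.7974  26.7566 -19.7508 -19.675 ] [-13.8884  16.1714  16.8761 -14.9752]
w2 inset [ 0.4803 -0.2689  0.098 ] [0.0155 0.0302 0.0155 0.0302]
```

The cartridge has not slipped in the hand, since the two crops are identical. Using the inset and outer edges, it sits about (-0.6, +1.1) mm from the TCP, and the well is at (+2.4, +0.2). So I need about +3.0 mm in x and -0.9 mm in y. I'll shift, then descend gently.

Call:
drive_tool(
  commands=[
    {"linear":[0.003,-0.0009,0.004],"dr":[0.1,0.1,0],"jaw":1},
    {"linear":[0,0,0.002],"dr":[0,0,0],"jaw":1},
    {"linear":[0,0,0],"dr":[0,0,0],"jaw":1},
  ],
)

```text
clock: 11.8
tcp_pos: [0.4908, 0.0187, 0.0751]
orientation: [0.283, 3.128, 0.002]
contact_force: [0.5, 0.2, -1.6]
grip_width: 0.0356
```

```bash
python3 -c "
from h import *
togo(.4909,.0185,.065,79.7)"
```

```text
t11.80 tcp [490.8478  18.6605  75.0686] yawY 79.67 tilt 0.08 F [ 0.5477  0.1562 -1.5711] w 0.0356
 go mm [-0.0737 -0.1612 10.0684] turn [ 0.072   0.0363 -0.0284]
```

Call:
drive_tool(
  commands=[
    {"linear":[0,0,0.003],"dr":[0,0,0],"jaw":1},
    {"linear":[0,0,0.002],"dr":[0,0,0],"jaw":1},
    {"linear":[0,0,0.002],"dr":[0,0,0],"jaw":1},
  ],
)

```text
clock: 12.18
tcp_pos: [0.4911, 0.0187, 0.0678]
orientation: [0.283, 3.128, 0.002]
contact_force: [0.8, -0.3, -2.5]
grip_width: 0.0355
```

Call:
drive_tool(
  commands=[
    {"linear":[0,0,0.002],"dr":[0,0,0],"jaw":1},
    {"linear":[0,0,0.002],"dr":[0,0,0],"jaw":1},
  ],
)

```text
clock: 12.42
tcp_pos: [0.4911, 0.0187, 0.0634]
orientation: [0.283, 3.128, 0.002]
contact_force: [-0.3, 1.3, -1.4]
grip_width: 0.0354
```

Call:
drive_tool(
  commands=[
    {"linear":[0,0,0.003],"dr":[0,0,0],"jaw":1},
    {"linear":[0,0,0.003],"dr":[0,0,0],"jaw":1},
  ],
)

```text
clock: 12.68
tcp_pos: [0.4912, 0.0187, 0.0571]
orientation: [0.282, 3.128, 0.002]
contact_force: [0.7, -0.4, -0.8]
grip_width: 0.0357
```

```bash
python3 -c "
from h import *
togo(.4909,.0185,.065,79.7)
im=viewer.grab_frame('scene')[110:220,180:290,::-1]
cv2.imwrite('pics/s12.png',cv2.resize(im,None,fx=5,fy=5,interpolation=cv2.INTER_CUBIC))"
```

```text
t12.68 tcp [491.1535  18.7431  57.0805] yawY 79.68 tilt 0.10 F [ 0.6517 -0.3652 -0.8186] w 0.0357
 go mm [ 0.1972 -0.2733 -7.9201] turn [ 0.0816  0.0622 -0.0213]
```

View pics/s12.png

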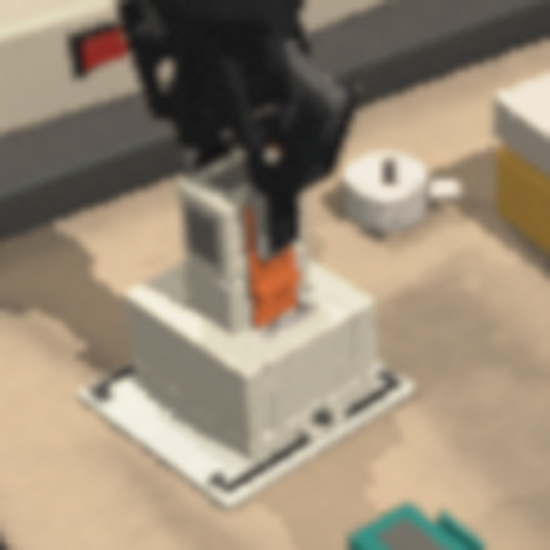

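The cartridge is about 11 mm down inside the well with no contact force. Continuing down.

Call:
drive_tool(
  commands=[
    {"linear":[0,0,0.004],"dr":[0,0,0],"jaw":1},
    {"linear":[0,0,0.004],"dr":[0,0,0],"jaw":1},
    {"linear":[0,0,0.004],"dr":[0,0,0],"jaw":1},
    {"linear":[0,0,0.002],"dr":[0,0,0],"jaw":1},
  ],
)

```text
clock: 13.22
tcp_pos: [0.4909, 0.0188, 0.0417]
orientation: [0.282, 3.128, 0.002]
contact_force: [0.1, -0.1, -1.4]
grip_width: 0.0352
```

Call:
drive_tool(
  commands=[
    {"linear":[0,0,0.003],"dr":[0,0,0],"jaw":1},
    {"linear":[0,0,0.003],"dr":[0,0,0],"jaw":1},
    {"linear":[0,0,0.002],"dr":[0,0,0],"jaw":1},
  ],
)

```text
clock: 13.6
tcp_pos: [0.4912, 0.0187, 0.0337]
orientation: [0.283, 3.128, 0.002]
contact_force: [-0.8, 1.2, 4.6]
grip_width: 0.0353
```

Call:
drive_tool(
  commands=[
    {"linear":[0,0,0.003],"dr":[0,0,0],"jaw":1},
    {"linear":[0,0,0.002],"dr":[0,0,0],"jaw":1},
  ],
)

```text
clock: 13.85
tcp_pos: [0.4912, 0.0188, 0.0287]
orientation: [0.283, 3.128, 0.003]
contact_force: [-2.5, 0.2, 6.0]
grip_width: 0.0349
```

Call:
drive_tool(
  commands=[
    {"linear":[0,0,0.0015],"dr":[0,0,0],"jaw":1},
    {"linear":[0,0,0.0015],"dr":[0,0,0],"jaw":1},
  ],
)

```text
clock: 14.1
tcp_pos: [0.4915, 0.0188, 0.027]
orientation: [0.284, 3.128, 0.006]
contact_force: [-10.6, 0.6, 39.6]
grip_width: 0.0353
```

That is the hard floor: the force rose to 39.6 N at z=0.027. I'll re-anchor at the measured pose to ease it.

Call:
drive_tool(
  commands=[
    {"linear":[0,0,0],"dr":[0,0,0],"jaw":1},
  ],
)

```text
clock: 14.22
tcp_pos: [0.4913, 0.0188, 0.0274]
orientation: [0.284, 3.129, 0.007]
contact_force: [-3.2, 0.8, 4.9]
grip_width: 0.0353
```

Call:
drive_tool(
  commands=[
    {"linear":[0,0,0.0006],"dr":[0,0,0],"jaw":1},
  ],
)

```text
clock: 14.35
tcp_pos: [0.4912, 0.0188, 0.0272]
orientation: [0.284, 3.129, 0.008]
contact_force: [-4.6, -0.1, 12.0]
grip_width: 0.0351
```

Call:
drive_tool(
  commands=[
    {"linear":[0,0,0.0008],"dr":[0,0,0],"jaw":0},
    {"linear":[0,0,0.0005],"dr":[0,0,0],"jaw":0},
    {"linear":[0,0,0],"dr":[0,0,0],"jaw":0},
    {"linear":[0,0,0],"dr":[0,0,0],"jaw":0},
    {"linear":[0,0,0],"dr":[0,0,0],"jaw":0},
  ],
)

```text
clock: 14.98
tcp_pos: [0.4918, 0.0188, 0.0256]
orientation: [0.284, 3.128, 0.007]
contact_force: [0.0, -0.6, -0.1]
grip_width: 0.0851
```

```bash
python3 -c "
from h import *
togo(.4909,.0185,.065,79.7)
im=viewer.grab_frame('wrist'); cv2.imwrite('pics/w13.png',im[:,:,::-1])
im=viewer.grab_frame('scene')[110:220,180:290,::-1]
cv2.imwrite('pics/s13.png',cv2.resize(im,None,fx=5,fy=5,interpolation=cv2.INTER_CUBIC))"
```

```text
t14.97 tcp [491.7785  18.8496  25.5801] yawY 79.62 tilt 0.28 F [ 0.0224 -0.5507 -0.0955] w 0.0851
 go mm [  0.771   -0.315  -39.4225] turn [ 0.272   0.044  -0.0764]
```

View pics/s13.png

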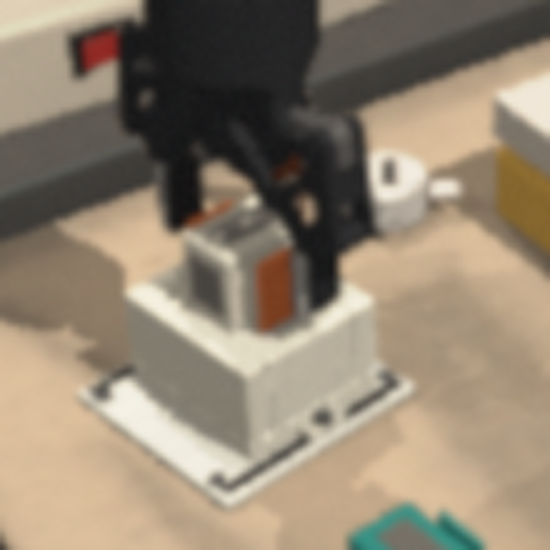

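View pics/w13.png

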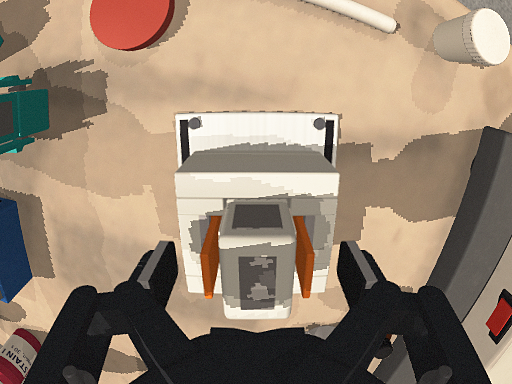

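The cartridge stays down and both orange tabs are sprung out. I'll withdraw straight up and check its height and tab spread.

Call:
drive_tool(
  commands=[
    {"linear":[0,0,-0.01],"dr":[0,0,0],"jaw":0},
    {"linear":[0,0,-0.03],"dr":[0,0,0],"jaw":0},
    {"linear":[0,0,-0.05],"dr":[0,0,0],"jaw":0},
    {"linear":[0,0,-0.06],"dr":[0,0,0],"jaw":0},
    {"linear":[-0.02,0,-0.05],"dr":[0,0,0],"jaw":0},
    {"linear":[-0.01,0,-0.01],"dr":[0,0,0],"jaw":0},
    {"linear":[0,0,0],"dr":[0,0,0],"jaw":0},
    {"linear":[0,0,0],"dr":[0,0,0],"jaw":0},
  ],
)

```text
clock: 16.08
tcp_pos: [0.5196, 0.0111, 0.2434]
orientation: [-0.287, -3.127, -0.007]
contact_force: [-1.1, 0.5, -0.6]
grip_width: 0.085
```

```bash
python3 -c "
from h import *
togo(.4909,.0185,.065,79.7)
c=viewer.calibration('wrist');np.save('w14.npy',c,allow_pickle=True)
im=viewer.grab_frame('wrist'); cv2.imwrite('pics/w14.png',im[:,:,::-1])
u,v=map(int,proj('wrist',[.4919,.0195,.08],c)); u0,v0=u-50,max(v-50,0); print(u0,v0)
a=cv2.resize(im[v0:v0+100,u0:u0+100,::-1],(600,600),interpolation=cv2.INTER_CUBIC); cv2.imwrite('pics/c14.png',a)
im=viewer.grab_frame('scene'); cv2.imwrite('pics/s14.png',im[:,:,::-1])
cv2.imwrite('pics/s15.png',cv2.resize(im[140:210,190:270,::-1],None,fx=8,fy=8,interpolation=cv2.INTER_CUBIC))"
```

```text
t16.07 tcp [519.6062  11.1488 243.4176] yawY 79.50 tilt 0.26 F [-1.1259  0.4548 -0.5727] w 0.0850
 go mm [ 29.2558   1.2394 178.4755] turn [ 0.2433 -0.0989 -0.2   ]
208 83
```

View pics/c14.png

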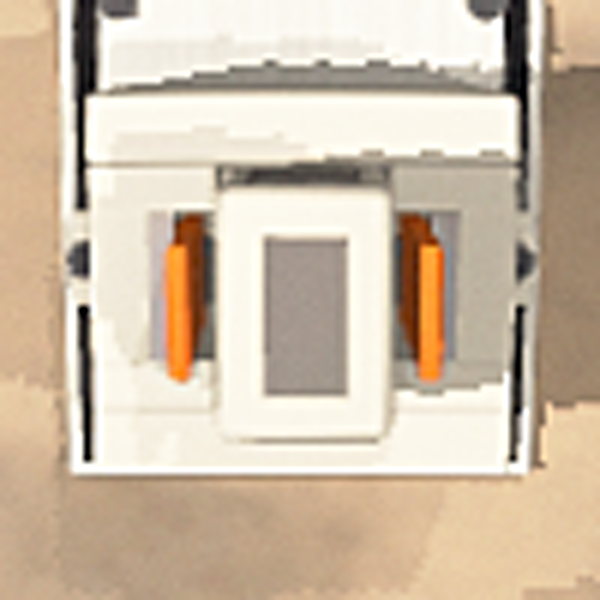

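View pics/s14.png

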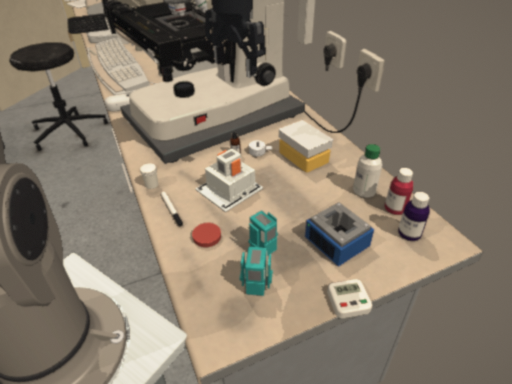

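View pics/s15.png

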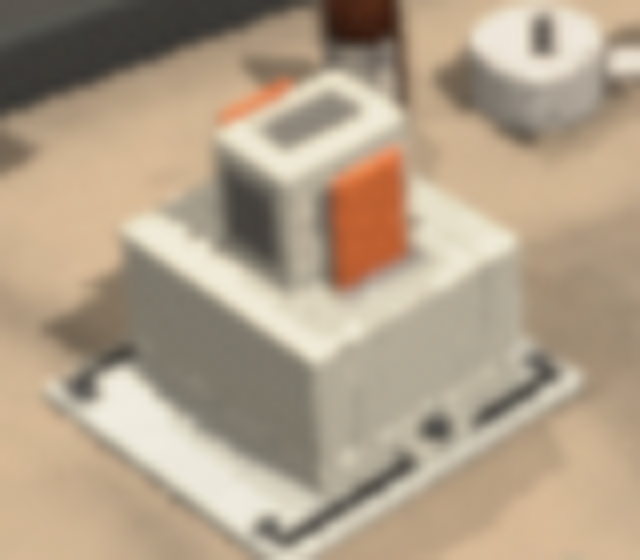

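```bash
python3 - <<'E'
from h import *
c=np.load('w14.npy',allow_pickle=True).item()
f=lambda x,y:(208+x/6-.42,83+y/6-.42)
for nm,z,q in [("tabs",.094,[(166,245),(444,245),(441,380),(168,380)]),("top",.098,[(218,190),(395,185),(390,438),(222,438)]),("top+9",.107,[(218,190),(395,185),(390,438),(222,438)])]:
    P=np.array([ray("wrist",f(*p),z,c)[:2] for p in q]); e=np.roll(P,-1,0)-P
    print(nm,P.mean(0),np.linalg.norm(e,axis=1))
# height from scene: near-top corner of cartridge vs predicted
a=np.radians(79.7);yv=np.array([np.cos(a),np.sin(a)]);xv=np.array([np.sin(a),-np.cos(a)])
for z in (.092,.098,.107): print(z,[proj("scene",np.r_[np.array([.4915,.019])+xv*sx*.024+yv*sy*.0165,z]) for sx,sy in((-1,-1),(1,-1),(-1,1))])
E
```

```text
tabs [0.4915 0.0195] [0.0511 0.0255 0.051  0.0255]
top [0.4912 0.0198] [0.0319 0.0472 0.0312 0.0462]
top+9 [0.4897 0.0199] [0.031  0.0459 0.0304 0.0449]
0.092 [array([225.4015, 164.7149]), array([241.2617, 155.9065]), array([215.8964, 158.6644])]
0.098 [array([225.2388, 162.5303]), array([241.1697, 153.7481]), array([215.6973, 156.5002])]
0.107 [array([224.9921, 159.2181]), array([241.0302, 150.4766]), array([215.3954, 153.2197])]
```

The checks agree. The tabs are 51.0 mm apart, fully sprung out. The top corners in the scene view, (225.6,162.5) and (240.6,154), match z=0.098, which is fully home. The bystanders are where they were. Handing in.

```bash
python3 -c "
from bench import job
print(job.hand_in())"
```

```text
the job is handed in; nothing more can be done
None
```

The cartridge is latched in the drying stand's bay and the job is handed in. I pinched both tabs, lifted it out of the unit and lowered it into the well, which I found from a wrist picture. It went in without touching the rim. I pressed it to the hard floor, let go and withdrew clear; the clock read about 16 s of the 54 s.

**Last checks:**
- The tabs measure 51.0 mm apart, so both have sprung out.
- The cartridge top sits at about z = 0.098, which is the fully-home height.
- The arm was clear of everything. In the last overview the bystanders looked unmoved, by eye only.

**What disagreed or went wrong:**
- **Fingertips:** they ended about 33 mm (shut) to 45 mm (open) behind the reported TCP. My first grip therefore closed on air above the cartridge, with no contact force. I corrected the height from the pictures.
- **Force on the stand:** one reading on the hard floor reached 39.6 N, right at the 40 N limit. I eased off at once and let go at about 12 N.
- **Well position:** the top and wrist cameras differed by about 4 mm in y. I used the wrist value, and the cartridge went in freely.

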